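# Put the washed strip tray back in the analyser, hollow side up

## Task

Take the washed grey strip tray out of the draining rack and lay it in the rectangular pocket of the analyser's dark grey table with its hollow side up, lying flat on the pocket's floor. Set it in or tip it over from its edge rather than dropping it from above, and leave the other things on the bench where they are.

Things in the scene. Friction and masses are not known exactly. Their poses are not given: they have to be found in the camera images.
- tray: grey plastic slab 100 x 64 x 14 mm, 0.11 kg, first standing on a 100 mm edge. One broad face is plain (back), the other has a hollow 84 x 36 mm, 8 mm deep, with solid borders 14 mm wide along the long edges, 8 mm at the ends. Origin: middle of the edge it first stands on; it spans x -7..7, y -50..50, z 0..64 mm. x points out of the hollow face; y along the length; z up while it stands
- tray_middle (a point): centre of the tray slab, 32 mm along the tray's z from its origin; same axes as the tray
- tray_back (a point): centre of the tray's plain flat back face, 7 mm behind tray_middle along the tray's -x; same axes
- rack: fixed draining rack, any yaw; origin: centre of underside. White base 130 x 130 mm, 8 mm thick; three slots along its y, 45 mm apart and 16 mm wide, between steel wire hoops with tops 36.5 mm above the table. The tray stands on the base in the middle slot, hollow to the rack's +x, top edge 72 mm above the table
- analyser: fixed analyser; origin at table level under the pocket's centre. Its dark grey table holds the pocket; its cream housing, 280 mm in x, up to 160 mm high, stands on the -y side from y = -130 to -360 mm
- pocket (a point): centre of the pocket's floor, 10 mm above the table; x, y as the analyser, z up. The pocket is 76 mm in x, 110 mm in y, 7 mm deep; walls 8 mm thick, tops 17 mm above the table. The tray fits either way round with its length along the pocket's y
- tube_rack: cream test-tube rack with ten tubes, 55 x 130 mm, 89 mm high, loose; origin centre of underside; leave alone
- canister: strip canister, 48 mm diameter, 100 mm high, loose; origin centre of underside; leave alone
- cup: white sample cup, 68 mm diameter, 70 mm high, loose; origin centre of underside; leave alone
- cap_ring: black ring cap, 48 mm diameter, 14 mm high, lying on the bench, loose; origin centre of underside; leave alone
Things that resemble listed ones, but are neither listed nor needed, are in the scene too. Several things have the shape of the tray; the one meant has the colours described above.

How it is judged:
At the end, for the whole second after the job is handed in: The tray lies in the pocket hollow side up, its back within 2.5 mm of the pocket's floor and tilted less than 0.06 rad, centred within 9 mm across and 8 mm along the pocket, at rest (angle between tray's own x axis and vertical below 0.06 rad and x of tray_back in the frame of pocket between -0.009 and 0.009 m and y of tray_back in the frame of pocket between -0.008 and 0.008 m and z of tray_back in the frame of pocket between -0.0025 and 0.0025 m and linear speed of tray below 0.02 m/s and angular speed of tray below 0.2 rad/s); the robot touches nothing.
It fails at once if the tray is dropped: near the pocket (within 120 mm) and out of the fingers it moves faster than 0.9 m/s (horizontal distance between tray_middle and pocket below 0.12 m and contact force between tray and the fingers below 0.05 N and linear speed of tray above 0.9 m/s).
It fails at once if the test-tube rack is moved more than 30 mm (distance of tube_rack from where it was at the start of the episode above 0.03 m).
It fails at once if the strip canister is moved more than 30 mm (distance of canister from where it was at the start of the episode above 0.03 m).
It fails at once if the sample cup is moved more than 30 mm (distance of cup from where it was at the start of the episode above 0.03 m).
It fails at once if the black ring cap is moved more than 30 mm (distance of cap_ring from where it was at the start of the episode above 0.03 m).
It also fails if it takes over 45 s, if anything falls off the work surface, if the arm or the gripper's body presses on something with over 40 N, if the wrist force passes 120 N, or if a joint passes its speed limit or range.

## Robot

A 6-joint arm with a two-finger parallel gripper is mounted at the origin on the work surface. World frame = base frame: x ahead of the robot, y to its left, z up, the work surface at z = 0. Lengths are in m, angles in rad, forces in N, time in s.
With the tool pointing down it reaches from about 0.3 to 0.95 m from the base axis. Payload 3.1 kg.
Tool frame: the origin (TCP) lies at the very end of the fingers, on their centre line; the grasp point (between the pads) lies 19 mm behind it; z points along the fingers, y is the line along which they close (so a half turn about z gives the same grasp; the last joint's range is limited). The gripper opens to 85 mm and grips with 20 to 120 N. Pads are 22 mm wide; open, the fingers measure 114 mm over their backs; the gripper's body (76 mm by 85 mm) begins 54 mm behind the grasp point. The pads swing forward as they close: fully open they stand 13 mm farther back than shut.
Start: joints at [-0.07, 0.308, 1.634, -0, 1.2, -0.07], TCP at [0.625, -0, 0.231] pointing down, gripper open.
Joint ranges: [-3.06, 3.06], [-0.79, 1.96], [0.05, 2.63], [-1.19, 4.34], [0.05, 2.64], [-2.94, 2.94]. Speed limits (rad/s): [2.79, 2.79, 3.14, 3.14, 3.14, 3.14].

## Interface

Orientations are given as a unit quaternion [x, y, z, w].
In Python, from bench import manip gives the robot as it stands.
- The arm moves only by the tool drive_tool, never from a script. Its argument "series" is a list of rows, each a list of 7 numbers: the closure, from -1 (fully open) to 1 (shut), then the shift along the tool's x, y, z in cm, then the turn, a rotation vector about the tool's x, y, z in degrees. A call has 1 to 12 rows; each row shifts and turns the commanded pose from where the row before left it, along the tool's axes as they then stand; what a row does not reach is not made up. A row lasts 1/10 s, in which the tool goes at most 50 mm and 8.59 degrees, less where a joint would pass 70% of its speed; a pose out of reach is approached as far as the arm can. A call with a gripper value outside its range is refused whole. The fingers move at their own pace and stop on an object; "force" is the grip in N (left out, the last holds). Time passes only in rows, so rows that do not move let the fingers close. It gives the time, the measured TCP pose, the force, the opening and the grip force at its end, in the units of the state.
- manip.read_state(): the state, without advancing time (a new reading comes with each control period).
- manip.snapshot(name): name is "scene" or "side" or "wrist"; returns the picture (420x560x3 uint8, red, green, blue); there is no depth.
- manip.calibration(name): a dict with "fx", "fy", "cx", "cy" (pixels), "k1" (the pictures are not rectified: a ray, as slopes to the right and down, at radius r is drawn at 1 + k1 r^2 times it, then the intrinsics apply), "rvec" (rotation vector, rad) and "tvec" (3), from world to camera coordinates, as OpenCV has them. Camera axes: x right, y down, z forward; pixel columns grow to the right and rows downward; lengths in m; the calibration is good to about 2 mm. A picture is of the moment at which its call begins: read the wrist's pose just before it. calibration takes no time and is no camera call; for the wrist camera it gives the pose at the moment of the call.
- manip.close_job(): hands the job in; it is judged then, once.
Trained networks look in the newest picture that a camera, given by its name, has taken for a name from the list of things; names that differ only in an ending like _2 or _b are one class to them, and where a whole thing is asked for, a point or a joint stands for the part that bears it (a point fixed in the world has none). Each returns a list of dicts, best first, with "score" (0 to 1); they miss things now and then, are a little off and sometimes report something else, mostly with a low value. They report only what shows in the picture. A call takes as long as a camera call. They do not tell look-alikes from the thing itself.
- manip.find_in(camera, thing): "point" ([x, y, z] in m, in the coordinates of the camera as it stood for that picture, good to about 4 mm: the middle of the surface that is visible of it).
The state is a dict: "clock": time; "joint_positions": joint angles; "joint_vel": joint speeds; "joint_efforts": joint torques, N m; "ee_pos": TCP position; "tool_rot": TCP orientation; "wrist_force": force on the tool from outside, world axes, zero at the start; "ft_torque": the same for the moment, N m; "gripper_width": finger opening in m; "grasp_force": force on a finger pad.
Only numpy, scipy, OpenCV 4.12 (cv2) and the standard library are available. Lean on these libraries where they do the work, as an engineer would, in place of code of your own. Each camera call takes 0.05 s, during which the arm holds its last target. There are 200 camera calls.

## Working session

There is one attempt and no reset: what is moved stays moved. The work goes in short steps, Python scripts to look and compute and a tool call to move; the robot and the scene stay as the last step left them, time stands still between calls to the robot, and variables do not carry over. Pictures are saved under pics/ and viewed, at most 10 in all, crops included, and the job is handed in when it is done.

Besides the shell and the picture viewer there is one more tool, called after "Call:" in YAML: its name, and indented under it one key for each argument. drive_tool: Moves the arm, as the interface text tells. Its arguments: {"type":"object","properties":{"series":{"type":"array","items":{"type":"array","items":{"type":"number"}}},"force":{"type":"number"}},"required":["series"]}

```bash
ls; mkdir -p pics; cat > h.py <<'E'
from bench import manip
import numpy as np, cv2
from scipy.spatial.transform import Rotation as R
def snap(c,f=None):
    im=manip.snapshot(c)
    if f: cv2.imwrite('pics/'+f,cv2.cvtColor(im,cv2.COLOR_RGB2BGR))
    return im
def cam(c):
    k=manip.calibration(c); return k,R.from_rotvec(k['rvec']).as_matrix(),np.array(k['tvec'],float)
def toworld(c,p):
    k,M,t=cam(c); return M.T@(np.array(p)-t)
def proj(c,P):
    k,M,t=cam(c); q=np.atleast_2d(P)@M.T+t; s=q[:,:2]/q[:,2:]; s=s*(1+k['k1']*(s**2).sum(1,keepdims=True))
    return s*[k['fx'],k['fy']]+[k['cx'],k['cy']]
def back(c,uv,z):
    k,M,t=cam(c); uv=np.atleast_2d(uv).astype(float)
    s0=(uv-[k['cx'],k['cy']])/[k['fx'],k['fy']]; s=s0.copy()
    for _ in range(20): s=s0/(1+k['k1']*(s**2).sum(1,keepdims=True))
    d=np.c_[s,np.ones(len(s))]@M; o=-M.T@t
    return o+d*((z-o[2])/d[:,2])[:,None]
E
python3 - <<'E'
from h import *
np.set_printoptions(precision=4,suppress=True)
for c in ['scene','side']:
    im=snap(c,c+'0.png'); k,M,t=cam(c); print(c,k,-M.T@t)
    for n in ['tray','rack','analyser','tube_rack','canister','cup','cap_ring']:
        for d in manip.find_in(c,n):
            w=toworld(c,d['point']); print(n,round(d['score'],2),w,proj(c,w)[0].round())
E
```

```text
pics
scene {'fx': 479.2713104364768, 'fy': 479.2713104364768, 'cx': 284.3908889714547, 'cy': 218.4091299140825, 'k1': -0.12190570363899646, 'rvec': array([ 1.2627,  2.2936, -0.9397]), 'tvec': array([ 0.2105, -0.3729,  1.476 ])} [1.2056 0.5242 0.796 ]
tray 0.97 [0.474  0.2081 0.0532] [342. 199.]
tray 0.78 [0.5455 0.0176 0.0356] [255. 193.]
tray 0.75 [0.392  0.0262 0.0427] [293. 157.]
rack 0.73 [0.4759 0.2078 0.0544] [342. 199.]
rack 0.7 [0.5051 0.2087 0.0085] [335. 221.]
analyser 0.62 [ 0.6057 -0.295   0.1101] [135. 139.]
tube_rack 0.8 [0.7927 0.0496 0.0554] [197. 262.]
canister 0.74 [0.7442 0.1997 0.0712] [273. 273.]
canister 0.33 [0.7905 0.0472 0.0544] [197. 261.]
side {'fx': 479.0061421111009, 'fy': 479.0061421111009, 'cx': 278.4228526025029, 'cy': 212.61940532468105, 'k1': -0.09041582854227442, 'rvec': array([ 0.9746, -2.4358,  1.0574]), 'tvec': array([0.5163, 0.2531, 0.6705])} [0.1427 0.583  0.6481]
tray 0.95 [0.4597 0.2262 0.0726] [296. 276.]
tray 0.63 [0.3779 0.0351 0.0416] [406. 250.]
tray 0.63 [0.5372 0.0179 0.0326] [339. 207.]
tray 0.27 [0.4664 0.2102 0.0062] [299. 294.]
analyser 0.94 [ 0.5334 -0.281   0.1023] [429. 116.]
tube_rack 0.73 [0.7581 0.0425 0.0549] [250. 156.]
canister 0.72 [0.7155 0.2004 0.0669] [204. 197.]
cup 0.63 [0.5571 0.398  0.0401] [172. 319.]
cap_ring 0.93 [0.4289 0.3625 0.0138] [248. 366.]
```

View pics/scene0.png

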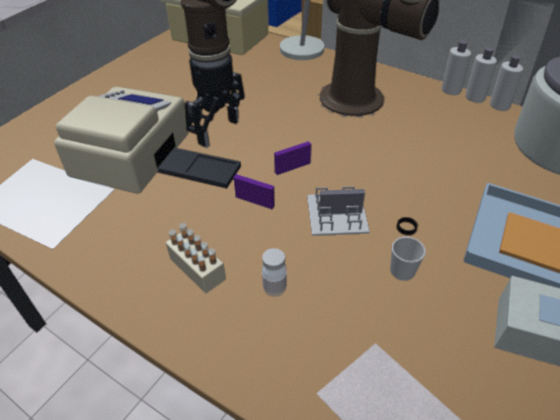

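View pics/side0.png

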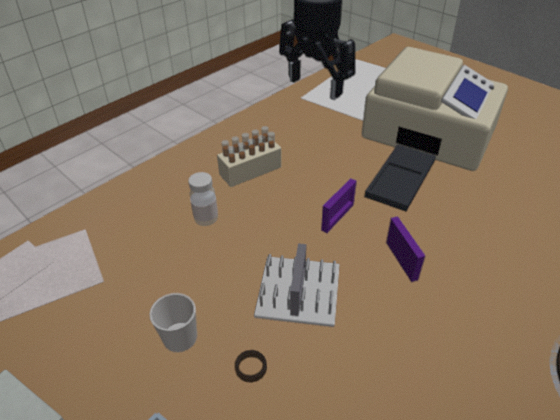

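The scene picture shows three tray shapes: the grey one in the white rack (342,200), and purple look-alikes at (255,192) and (293,157). In the side picture they are at (299,280), (339,206) and (405,249). The grey one in the rack fits the description. The dark pocket table is at (200,167) in the scene view and (400,177) in the side view. Next is one close crop of the rack and the table.

```bash
python3 - <<'E'
import cv2,numpy as np
a=cv2.imread('pics/scene0.png'); b=cv2.imread('pics/side0.png')
f=lambda im,x,y:cv2.resize(im[y:y+75,x:x+100],(400,300),interpolation=cv2.INTER_CUBIC)
o=np.vstack([np.hstack([f(a,290,170),f(a,150,130)]),np.hstack([f(b,250,240),f(b,355,130)])])
o=cv2.convertScaleAbs(o,alpha=1.5,beta=10)
cv2.imwrite('pics/crop1.png',o)
E
```

```text
(no output)
```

View pics/crop1.png

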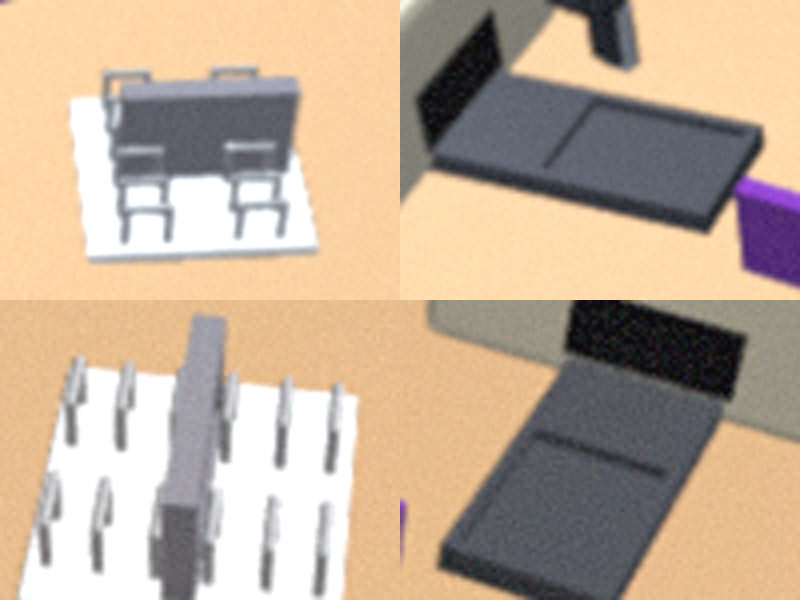

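The crop confirms the choice: the grey tray stands in the middle slot. The face towards the scene camera (+x world) is plain, so the hollow faces the robot. Next I fit the rack and analyser poses from corner pixels.

```bash
python3 - <<'E'
from h import *
from scipy.optimize import least_squares
np.set_printoptions(precision=4,suppress=True)
def fit(obs,x0):
    def W(p,L):
        c,s=np.cos(p[2]),np.sin(p[2]); return np.array([p[0]+c*L[0]-s*L[1],p[1]+s*L[0]+c*L[1],L[2]])
    f=lambda p:np.concatenate([proj(c,W(p,L))[0]-uv for c,L,uv in obs])
    r=least_squares(f,x0,loss='soft_l1'); print(r.x,np.degrees(r.x[2]),'\n',r.fun.reshape(-1,2)); return r.x
S=lambda x,y:(290+x/4,170+y/4); D=lambda x,y:(250+x/4,240+(y-300)/4)
h=.065
# rack frame yaw~pi: local +x -> world -x ; tray top corners too
rack=[('scene',(-h,h,.008),S(88,257)),('scene',(-h,-h,.008),None)]
o=[('scene',(-h,h,.008),S(88,256)),('scene',(-h,-h,.008),S(317,246)),('scene',(h,h,.008),S(70,98)),
   ('side',(-h,h,.008),D(77,368)),('side',(h,h,.008),D(357,397)),
   ('scene',(-.007,.05,.072),S(120,96)),('scene',(-.007,-.05,.072),S(297,92)),
   ('side',(-.007,.05,.072),D(191,316)),('side',(.007,.05,.072),D(224,318))]
# decide handedness automatically by trying both y signs
for sg in (1,-1):
    print('rack',sg); fit([(c,(L[0],sg*L[1],L[2]),uv) for c,L,uv in o],[.475,.21,np.pi])
T=lambda x,y:(150+(x-400)/4,130+y/4); U=lambda x,y:(355+(x-400)/4,130+(y-300)/4)
a,b=.046,.063
o=[('scene',(a,b,.017),T(709,221)),('scene',(-a,b,.017),T(763,128)),
   ('side',(a,b,.017),U(440,549)),
   ('side',(-.038,-.055,.017),U(664,474)),('side',(.038,-.055,.017),U(535,432)),
   ('scene',(.038,-.055,.017),T(545,168)),('scene',(-.038,-.055,.017),T(596,99)),
   ('scene',(-.038,.055,.017),T(743,134))]
p=fit(o,[.5,-.1,0.])
st=manip.read_state(); print(st['ee_pos'],st['tool_rot'],R.from_quat(st['tool_rot']).as_matrix(),st['joint_positions'])
k,M,t=cam('wrist'); Rt=R.from_quat(st['tool_rot']).as_matrix(); print('wristcam in tool',Rt.T@(-M.T@t-st['ee_pos']),'\n',Rt.T@M.T, k['fx'])
E
```

```text
rack 1
[0.4735 0.2039 3.7541] 215.09555650238622 
 [[ 2.1001 -0.0518]
 [ 2.5046  0.1924]
 [ 1.8214 -0.1502]
 [-2.2044 -0.4025]
 [ 0.4577  0.0776]
 [-0.4022  0.9481]
 [-0.0774  0.4107]
 [ 0.9295 -2.8784]
 [ 1.0471 -2.5247]]
rack -1
[0.5254 0.12   3.6684] 210.18104608940618 
 [[  13.5404   -0.6337]
 [-101.8492    0.413 ]
 [  16.9695   -0.6639]
 [  -4.4695   10.4107]
 [  -0.9382   16.2111]
 [  -0.1561    0.4812]
 [ -89.3499    0.4536]
 [   1.7681   -2.4886]
 [   1.7838   -1.6181]]
[ 0.5114 -0.1426  0.2398] 13.7419816653868 
 [[ 0.1994 -1.0262]
 [ 0.9766 -0.271 ]
 [-0.6668 -1.8096]
 [ 0.8078 -1.5279]
 [-0.3258 -1.5465]
 [-0.1956  0.6141]
 [ 0.2289  0.1138]
 [ 1.92   -0.5149]]
[ 0.625  -0.      0.2313] [0.7071 0.7071 0.     0.    ] [[-0.  1.  0.]
 [ 1.  0. -0.]
 [-0.  0. -1.]] [-0.0697  0.3081  1.6338 -0.      1.1997 -0.0697]
wristcam in tool [ 0.0784 -0.0003 -0.1427] 
 [[-0.0004 -0.9532 -0.3025]
 [ 1.     -0.0008  0.0012]
 [-0.0014 -0.3025  0.9532]] 332.82243451906425
```

The fit puts the rack at (0.474, 0.204) with yaw 215°, and the pocket at (0.511, -0.143) with yaw 13.7°. I hover over the tray with the tool turned 35°.

Call:
drive_tool:
  series:
    - [-1,3.4,-2.5,0.6,0,0,0]
    - [-1,3.4,-2.5,0.6,0,0,0]
    - [-1,3.4,-2.5,0.6,0,0,0]
    - [-1,3.4,-2.5,0.6,0,0,0]
    - [-1,3.4,-2.5,0.6,0,0,0]
    - [-1,3.4,-2.6,0.6,0,0,0]
    - [-1,0,0,0,0,0,-7]
    - [-1,0,0,0,0,0,-7]
    - [-1,0,0,0,0,0,-7]
    - [-1,0,0,0,0,0,-7]
    - [-1,0,0,0,0,0,-7]
    - [-1,0,0,0,0,0,0]
  force: 40

```text
clock: 2.0
ee_pos: [0.4741, 0.204, 0.1954]
tool_rot: [0.462, 0.887, 0.0, 0.0]
wrist_force: [0.0, 0.1, -0.3]
gripper_width: 0.0852
grasp_force: 0.0
```

```bash
python3 - <<'E'
from h import *
im=snap('wrist','w1.png')
st=manip.read_state(); print(st['ee_pos'],R.from_quat(st['tool_rot']).as_matrix().round(3).tolist(),st['gripper_width'])
y=np.radians(215.1)
L=np.array([[sx*.007,sy*.05,.072] for sx in(-1,1) for sy in(-1,1)]+[[sx*.065,sy*.065,.008] for sx in(-1,1) for sy in(-1,1)])
W=np.c_[.4735+np.cos(y)*L[:,0]-np.sin(y)*L[:,1],.2039+np.sin(y)*L[:,0]+np.cos(y)*L[:,1],L[:,2]]
print(proj('wrist',W).round(1).tolist())
E
```

```text
[0.47406519 0.2040065  0.19541807] [[-0.572, 0.821, 0.0], [0.821, 0.572, 0.0], [-0.0, 0.0, -1.0]] 0.08519291662865981
[[288.3, 138.2], [288.1, 253.6], [270.6, 138.3], [272.2, 253.7], [347.3, 115.0], [340.6, 240.0], [211.9, 115.7], [219.9, 240.5]]
```

View pics/w1.png

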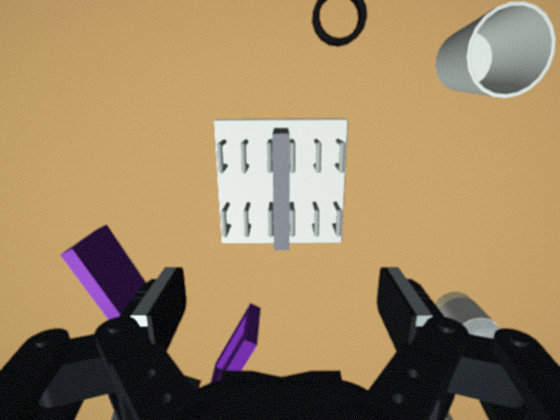

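The wrist view shows the rack base at (215..347, 120..242) and the tray's top edge at u 273..289, v about 133..249. The orientation matches. I measure the edges along profiles.

```bash
python3 - <<'E'
import cv2,numpy as np
im=cv2.imread('pics/w1.png').astype(int)
g=im.sum(2)//3
print('col281 v',[(v,int(g[v,278:284].mean())) for v in list(range(116,146))+list(range(238,256))])
for v in (150,190,235): print(v,[(u,int(g[v-2:v+3,u].mean())) for u in range(266,296)])
E
```

```text
col281 v [(116, 157), (117, 152), (118, 147), (119, 163), (120, 199), (121, 224), (122, 232), (123, 230), (124, 231), (125, 233), (126, 226), (127, 181), (128, 105), (129, 55), (130, 44), (131, 45), (132, 59), (133, 93), (134, 128), (135, 142), (136, 141), (137, 141), (138, 142), (139, 143), (140, 142), (141, 143), (142, 141), (143, 144), (144, 140), (145, 142), (238, 142), (239, 141), (240, 140), (241, 141), (242, 143), (243, 142), (244, 142), (245, 140), (246, 143), (247, 141), (248, 143), (249, 146), (250, 153), (251, 158), (252, 158), (253, 157), (254, 158), (255, 159)]
150 [(266, 217), (267, 193), (268, 177), (269, 162), (270, 137), (271, 114), (272, 121), (273, 136), (274, 140), (275, 141), (276, 142), (277, 145), (278, 140), (279, 143), (280, 142), (281, 142), (282, 141), (283, 142), (284, 142), (285, 141), (286, 142), (287, 140), (288, 145), (289, 152), (290, 170), (291, 180), (292, 175), (293, 155), (294, 142), (295, 182)]
190 [(266, 232), (267, 231), (268, 231), (269, 232), (270, 233), (271, 231), (272, 215), (273, 175), (274, 148), (275, 143), (276, 141), (277, 142), (278, 141), (279, 142), (280, 141), (281, 143), (282, 143), (283, 143), (284, 141), (285, 142), (286, 140), (287, 139), (288, 149), (289, 183), (290, 218), (291, 231), (292, 231), (293, 232), (294, 231), (295, 230)]
235 [(266, 233), (267, 227), (268, 211), (269, 196), (270, 185), (271, 168), (272, 155), (273, 146), (274, 145), (275, 144), (276, 142), (277, 142), (278, 143), (279, 141), (280, 142), (281, 142), (282, 143), (283, 139), (284, 140), (285, 141), (286, 141), (287, 140), (288, 149), (289, 174), (290, 197), (291, 195), (292, 184), (293, 172), (294, 182), (295, 213)]
```

```bash
python3 - <<'E'
from h import *
np.set_printoptions(precision=4,suppress=True)
a=back('wrist',[[280.8,133.2],[281.4,249.3]],.072); m=a.mean(0); d=a[0]-a[1]; print('wrist tray',a,m,np.linalg.norm(d),np.degrees(np.arctan2(d[1],d[0])))
S=lambda x,y:(290+x/4,170+y/4); D=lambda x,y:(250+x/4,240+(y-300)/4)
s=back('scene',[S(120,96),S(297,92)],.072); print('scene back edge',s,s.mean(0),np.linalg.norm(s[0]-s[1]))
t=back('side',[D(207,317),D(183,505)],.072); print('side ends',t,t.mean(0),np.linalg.norm(t[0]-t[1]))
b=back('wrist',[[214,120.],[348,120.],[221.5,242.],[341,242.]],.008); print('base',b,b.mean(0))
st=manip.read_state(); Rt=R.from_quat(st['tool_rot']).as_matrix(); print('tool offs',(m-st['ee_pos'])@Rt)
E
```

```text
wrist tray [[0.4434 0.2486 0.072 ]
 [0.5008 0.1671 0.072 ]] [0.4721 0.2078 0.072 ] 0.09970661064831929 125.12651206738217
scene back edge [[0.5048 0.1663 0.072 ]
 [0.4491 0.2484 0.072 ]] [0.4769 0.2074 0.072 ] 0.09921339709337033
side ends [[0.4994 0.1689 0.072 ]
 [0.4408 0.2476 0.072 ]] [0.4701 0.2083 0.072 ] 0.0981476709436513
base [[0.3867 0.2174 0.008 ]
 [0.4928 0.2912 0.008 ]
 [0.46   0.1128 0.008 ]
 [0.5658 0.1864 0.008 ]] [0.4763 0.202  0.008 ]
tool offs [0.0043 0.0005 0.1234]
```

All three cameras agree the tray's centre is near (0.472, 0.207). I descend to TCP z of about 0.046 with small corrections, then grip.

Call:
drive_tool:
  series:
    - [-1,0.35,0.05,3.7,0,0,0]
    - [-1,0,0,4.0,0,0,0]
    - [-0.3,0,0,4.0,0,0,0]
    - [0,0,0,3.2,0,0,0]
    - [0.2,0,0,0,0,0,0]
    - [1,0,0,0,0,0,0]
    - [1,0,0,0,0,0,0]
    - [1,0,0,0,0,0,0]
    - [1,0,0,0,0,0,0]
    - [1,0,0,0,0,0,0]
  force: 40

```text
clock: 3.05
ee_pos: [0.4738, 0.2076, 0.0481]
tool_rot: [0.462, 0.887, 0.001, 0.001]
wrist_force: [-1.7, -0.6, 6.8]
gripper_width: 0.0131
grasp_force: 43.0
```

Call:
drive_tool:
  series:
    - [1,0,0,-1.5,0,0,0]
    - [1,0,0,-3.5,0,0,0]
    - [1,0,0,-5,0,0,0]
    - [1,0,0,-5,0,0,0]
    - [1,0,0,0,0,0,0]
    - [1,0,0,0,0,0,0]

```text
clock: 3.65
ee_pos: [0.4736, 0.2076, 0.1982]
tool_rot: [0.462, 0.887, 0.002, 0.002]
wrist_force: [0.2, -0.5, -2.3]
gripper_width: 0.0133
grasp_force: 41.4
```

```bash
python3 - <<'E'
from h import *
a=snap('side'); b=snap('wrist'); 
o=np.hstack([cv2.resize(a[100:340,180:420],(400,400)),cv2.resize(b[150:420,140:410],(400,400))])
cv2.imwrite('pics/lift.png',cv2.convertScaleAbs(cv2.cvtColor(o,cv2.COLOR_RGB2BGR),alpha=1.4))
st=manip.read_state(); print({k:np.round(v,3) for k,v in st.items()})
E
```

```text
{'clock': np.float64(3.75), 'joint_positions': array([ 0.329,  0.137,  1.923,  0.   ,  1.085, -0.282]), 'joint_vel': array([-0.   ,  0.022,  0.019, -0.   , -0.   , -0.001]), 'joint_efforts': array([-3.0000e-03, -3.4221e+01, -2.7790e+01,  2.0000e-03, -6.8000e-02,
        0.0000e+00]), 'ee_pos': array([0.471, 0.207, 0.195]), 'tool_rot': array([ 0.462,  0.887, -0.001, -0.001]), 'wrist_force': array([-0.169,  0.279, -2.063]), 'ft_torque': array([ 0.011, -0.027,  0.001]), 'grasp_force': np.float64(41.35), 'gripper_width': np.float64(0.013)}
```

View pics/lift.png

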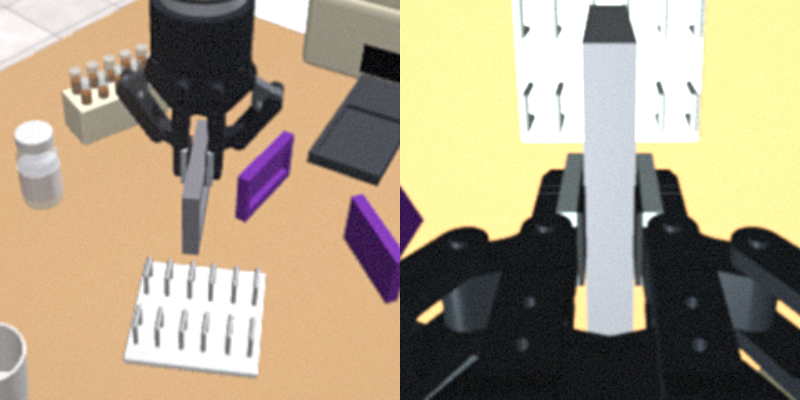

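The tray is held firmly by its upper border. Next I go beside the pocket for a wrist look at it past the held tray.

Call:
drive_tool:
  series:
    - [1,-4.6,-1.3,-0.6,0,0,0]
    - [1,-4.6,-1.3,-0.6,0,0,0]
    - [1,-4.6,-1.3,-0.6,0,0,0]
    - [1,-4.7,-1.3,-0.6,0,0,0]
    - [1,-4.7,-1.3,-0.6,0,0,0]
    - [1,-4.7,-1.3,-0.6,0,0,0]
    - [1,-4.7,-1.3,-0.6,0,0,0]
    - [1,-4.7,-1.3,-0.6,0,0,0]
    - [1,-4.6,-1.3,-0.6,0,0,-6]
    - [1,0,0,0,0,0,-8]
    - [1,0,0,0,0,0,-8]
    - [1,0,0,0,0,0,-3]

```text
clock: 4.95
ee_pos: [0.6152, -0.2034, 0.2462]
tool_rot: [0.258, 0.966, 0.001, -0.003]
wrist_force: [-0.0, -0.4, -1.4]
gripper_width: 0.0131
grasp_force: 41.3
```

```bash
python3 - <<'E'
from h import *
snap('side');im=snap('wrist','w2.png')
st=manip.read_state(); print(st['ee_pos'],R.from_quat(st['tool_rot']).as_matrix().round(3).tolist(),st['gripper_width'],st['joint_positions'])
y=.2398
L=np.array([[-.046,.063,.017],[.046,.063,.017],[.038,-.055,.017],[-.038,-.055,.017],[-.038,.055,.017],[.038,.055,.017],[-.038,.055,.01],[.038,-.055,.01]])
W=np.c_[.5114+np.cos(y)*L[:,0]-np.sin(y)*L[:,1],-.1426+np.sin(y)*L[:,0]+np.cos(y)*L[:,1],L[:,2]]
print(proj('wrist',W).round(1).tolist())
E
```

```text
[ 0.6152828  -0.20286354  0.24662057] [[-0.866, 0.501, -0.006], [0.501, 0.866, 0.002], [0.006, -0.001, -1.0]] 0.01332047730642353 [-3.85708641e-01  3.42369035e-01  1.55675940e+00  6.49428535e-05
  1.24852453e+00 -1.43218293e+00]
[[294.5, -24.1], [355.6, 49.4], [268.3, 124.6], [217.5, 71.1], [294.1, -11.1], [344.6, 49.1], [293.8, -8.8], [268.5, 124.3]]
```

View pics/w2.png

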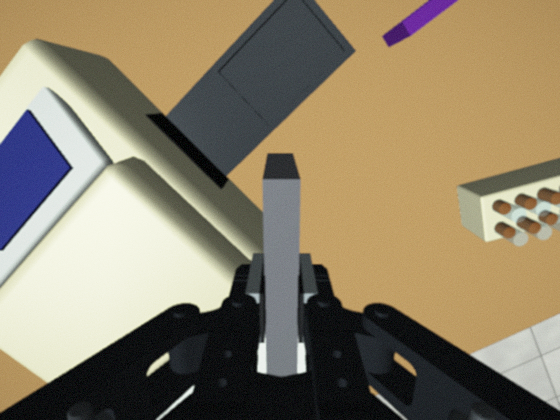

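The pocket's corners appear at (218,71), (268,124) and (355,49), within 1 px of the prediction, so the pocket pose is confirmed. I work out the tray's offset in the hand and the move to the pocket.

```bash
cat >> h.py <<'E'
PY=.2398; PC=np.array([.5114,-.1426,0]); RP=R.from_euler('z',PY).as_matrix()
E
python3 - <<'E'
from h import *
np.set_printoptions(precision=4,suppress=True)
st=manip.read_state(); T=np.array(st['ee_pos']); Rt=R.from_quat(st['tool_rot']).as_matrix()
g=cv2.imread('pics/w2.png').astype(int).sum(2)//3
print([(v,int(g[v,276:288].mean())) for v in list(range(150,157))+list(range(172,184))+list(range(368,384,1))])
for z in (-.022,-.024,-.026):
    p=back('wrist',[[281.5,178.5],[281.5,373.]],T[2]-z); print(z,(p-T)@Rt)
# target: hover, upright, tool psi=PY, local TCP (-.004,0,.16)
W=PC+RP@[-.004,0,.15]; print('shift tool cm',100*(W-T)@Rt,'psi now',np.degrees(np.arctan2(Rt[1,1],Rt[0,1])))
E
```

```text
[(150, 154), (151, 153), (152, 138), (153, 92), (154, 50), (155, 43), (156, 45), (172, 45), (173, 45), (174, 45), (175, 46), (176, 43), (177, 45), (178, 66), (179, 103), (180, 128), (181, 133), (182, 133), (183, 132), (368, 125), (369, 125), (370, 127), (371, 126), (372, 126), (373, 127), (374, 122), (375, 103), (376, 63), (377, 27), (378, 11), (379, 13), (380, 13), (381, 12), (382, 12), (383, 10)]
-0.022 [[ 0.0506  0.0008 -0.0217]
 [-0.0399  0.0008 -0.0222]]
-0.024 [[ 0.051   0.0008 -0.0237]
 [-0.0379  0.0008 -0.0242]]
-0.026 [[ 0.0515  0.0008 -0.0257]
 [-0.036   0.0008 -0.0262]]
shift tool cm [12.2402 -0.2533  9.736 ] psi now 59.95750488903546
```

Call:
drive_tool:
  series:
    - [1,4.0,-0.1,1.0,0,0,0]
    - [1,4.1,-0.1,1.0,0,0,0]
    - [1,4.0,-0.1,1.0,0,0,0]
    - [1,0,0,1.0,0,0,7.7]
    - [1,0,0,1.0,0,0,7.7]
    - [1,0,0,1.0,0,0,7.7]
    - [1,0,0,1.0,0,0,7.7]
    - [1,0,0,1.0,0,0,7.7]
    - [1,0,0,0.5,0,0,7.7]
    - [1,0,0,0,0,0,0]

```text
clock: 6.05
ee_pos: [0.5087, -0.1444, 0.1627]
tool_rot: [0.617, 0.787, -0.001, -0.002]
wrist_force: [-0.1, 0.6, -1.6]
gripper_width: 0.0135
grasp_force: 41.3
```

Call:
drive_tool:
  series:
    - [1,0,0,0,8,0,0]
    - [1,0,0,0,8,0,0]
    - [1,0,0,0,8,0,0]
    - [1,0,0,0,8,0,0]
    - [1,0,0,0,8,0,0]
    - [1,0,0,0,8,0,0]
    - [1,0,0,0,2,0,0]
    - [1,0,0,0,0,0,0]
    - [1,0,0,0,0,0,0]

```text
clock: 6.95
ee_pos: [0.5107, -0.1452, 0.1647]
tool_rot: [0.559, 0.714, -0.332, -0.261]
wrist_force: [-0.2, -1.0, -1.2]
gripper_width: 0.0133
grasp_force: 41.4
```

```bash
cat >> h.py <<'E'
def rep(zt=.0395,xo=.001):
    np.set_printoptions(precision=4,suppress=True)
    st=manip.read_state(); T=np.array(st['ee_pos']); Rt=R.from_quat(st['tool_rot']).as_matrix()
    print('TCP local',RP.T@(T-PC),'axes local(cols)\n',RP.T@Rt,'\njoints',np.array(st['joint_positions']),st['gripper_width'],st['wrist_force'],st['clock'])
    C=T+Rt@[xo,.007,zt]; print('pivot corner local',RP.T@(C-PC)); return T,Rt
E
python3 - <<'E'
from h import *
T,Rt=rep(); s=snap('scene'); d=snap('side')
o=np.hstack([cv2.resize(s[60:210,110:310],(400,300)),cv2.resize(d[60:210,310:510],(400,300))])
cv2.imwrite('pics/tilt.png',cv2.cvtColor(o,cv2.COLOR_RGB2BGR))
print('to contact, tool cm',100*(RP@[-.0300,0,.0115]+PC-(T+Rt@[.001,.007,.0395]))@Rt)
E
```

```text
TCP local [-0.0013 -0.0023  0.1647] axes local(cols)
 [[-0.002   0.6432 -0.7657]
 [ 1.      0.0022 -0.0008]
 [ 0.0012 -0.7657 -0.6432]] 
joints [-0.1742  0.727   1.3922 -0.3257  1.8365 -0.3662] 0.013327865798901314 [-0.2204 -1.0022 -1.181 ] 6.95
pivot corner local [-0.0271 -0.0014  0.1339]
to contact, tool cm [0.1219 9.1845 8.0958]
```

View pics/tilt.png

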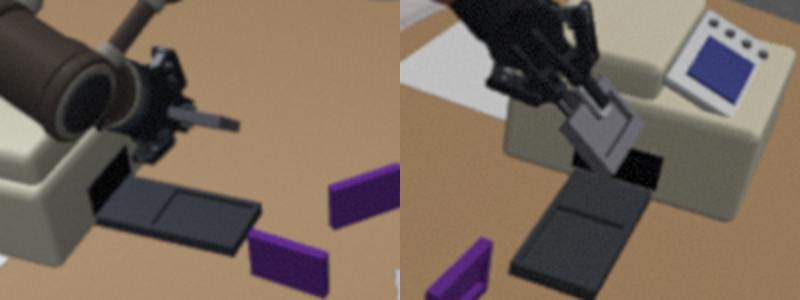

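The tray is tilted 50° over the pocket with the hollow facing up, as planned. I lower it to just above the floor.

Call:
drive_tool:
  series:
    - [1,0.04,2.5,2.2,0,0,0]
    - [1,0.04,2.5,2.2,0,0,0]
    - [1,0.04,2.5,2.2,0,0,0]
    - [1,0,0.9,0.8,0,0,0]
    - [1,0,0.6,0.4,0,0,0]
    - [1,0,0,0,0,0,0]
    - [1,0,0,0,0,0,0]

```text
clock: 7.75
ee_pos: [0.5097, -0.1449, 0.0479]
tool_rot: [0.56, 0.713, -0.332, -0.26]
wrist_force: [0.7, 0.9, -1.3]
gripper_width: 0.0135
grasp_force: 41.4
```

```bash
python3 - <<'E'
from h import *
T,Rt=rep(); s=snap('scene'); d=snap('side')
o=np.hstack([cv2.resize(s[120:195,150:250],(400,300),interpolation=cv2.INTER_CUBIC),cv2.resize(d[115:190,350:450],(400,300),interpolation=cv2.INTER_CUBIC)])
cv2.imwrite('pics/low.png',cv2.convertScaleAbs(cv2.cvtColor(o,cv2.COLOR_RGB2BGR),alpha=1.6))
print('to contact, tool cm',100*(RP@[-.0300,0,.0095]+PC-(T+Rt@[.001,.007,.0395]))@Rt)
E
```

```text
TCP local [-0.0022 -0.0019  0.0479] axes local(cols)
 [[-0.001   0.6446 -0.7645]
 [ 1.     -0.0004 -0.0016]
 [-0.0013 -0.7645 -0.6446]] 
joints [-0.174   0.8806  1.3947 -0.3162  1.6864 -0.3134] 0.013479019213380763 [ 0.7308  0.9433 -1.3043] 7.75
pivot corner local [-0.0279 -0.0009  0.0171]
to contact, tool cm [0.0957 0.4417 0.6478]
```

View pics/low.png

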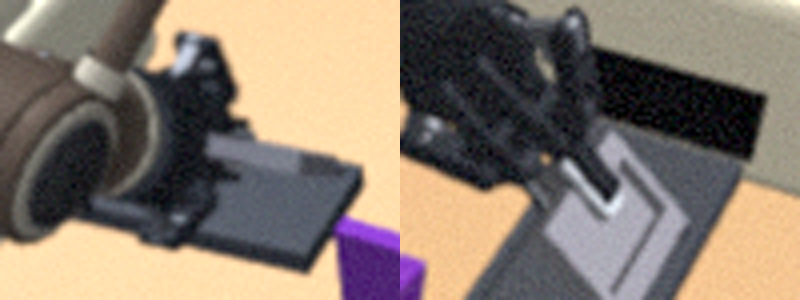

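The tray's lower edge is just above the pocket with nothing touching. I lower the last 7 mm while watching the force.

Call:
drive_tool:
  series:
    - [1,0.05,0.2,0.4,0,0,0]
    - [1,0.05,0.1,0.1,0,0,0]
    - [1,0,0.14,0.12,0,0,0]
    - [1,0,0,0,0,0,0]
    - [1,0,0,0,0,0,0]

```text
clock: 8.35
ee_pos: [0.5066, -0.144, 0.0403]
tool_rot: [0.559, 0.713, -0.333, -0.261]
wrist_force: [1.9, 0.9, 5.3]
gripper_width: 0.0134
grasp_force: 42.3
```

```bash
python3 - <<'E'
from h import *
rep()
E
```

```text
TCP local [-0.005  -0.0002  0.0403] axes local(cols)
 [[-0.0008  0.6418 -0.7669]
 [ 1.      0.0002 -0.001 ]
 [-0.0005 -0.7669 -0.6418]] 
joints [-0.1734  0.8894  1.3996 -0.3158  1.6772 -0.3092] 0.013351829850547435 [1.8853 0.8697 5.2814] 8.35
pivot corner local [-0.0308  0.0007  0.0096]
```

The edge rests on the pocket's floor (about 5 N). I open slightly and withdraw along the fingers, so the tray tips over on its edge.

Call:
drive_tool:
  series:
    - [0.55,0,0,0,0,0,0]
    - [0.5,0,0,0,0,0,0]
    - [0.5,0,0,0,0,0,0]
    - [0.5,0,0,-1.0,0,0,0]
    - [0.5,0,0,-2.0,0,0,0]
    - [0.5,0,0,-3.0,0,0,0]
    - [0.5,0,0,-4.0,0,0,0]
    - [0.5,0,0,0,0,0,0]
    - [0.5,0,0,0,0,0,0]

```text
clock: 9.25
ee_pos: [0.5818, -0.1257, 0.1037]
tool_rot: [0.559, 0.714, -0.332, -0.26]
wrist_force: [0.3, -0.1, -0.8]
gripper_width: 0.0215
grasp_force: 0.0
```

```bash
python3 - <<'E'
from h import *
T,Rt=rep(); s=snap('scene'); d=snap('side')
o=np.hstack([cv2.resize(s[120:195,150:250],(400,300),interpolation=cv2.INTER_CUBIC),cv2.resize(d[130:205,350:450],(400,300),interpolation=cv2.INTER_CUBIC)])
cv2.imwrite('pics/rel.png',cv2.convertScaleAbs(cv2.cvtColor(o,cv2.COLOR_RGB2BGR),alpha=1.6))
E
```

```text
TCP local [ 0.0724 -0.0003  0.1037] axes local(cols)
 [[-0.0017  0.6445 -0.7646]
 [ 1.      0.0004 -0.0018]
 [-0.0009 -0.7646 -0.6445]] 
joints [-0.1354  0.9203  1.1812 -0.2987  1.8617 -0.3372] 0.021491401864322374 [ 0.2536 -0.0853 -0.8389] 9.25
pivot corner local [0.0467 0.0007 0.0729]
```

View pics/rel.png

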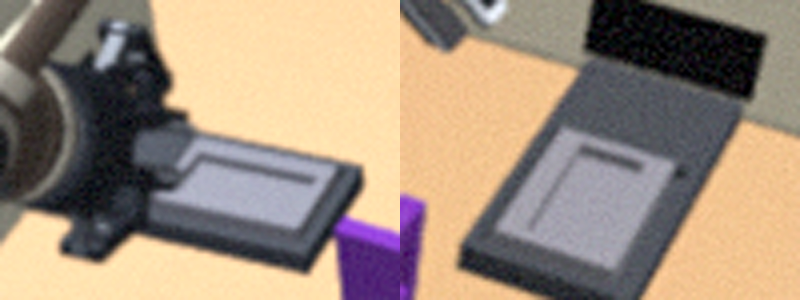

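The tray lies in the pocket with the hollow up. Its corners in the side crop are at (560,127), (676,160), (615,270) and (497,235). I retreat and verify numerically.

Call:
drive_tool:
  series:
    - [0.5,0,0,-3,0,0,0]
    - [0.5,0,0,-4,0,0,0]
    - [0.5,0,0,-3,0,0,0]
    - [0.5,0,0,0,0,0,0]
    - [0.5,0,0,0,0,0,0]

```text
clock: 9.85
ee_pos: [0.6541, -0.1077, 0.1659]
tool_rot: [0.559, 0.713, -0.333, -0.262]
wrist_force: [-0.2, -0.3, -0.6]
gripper_width: 0.0214
grasp_force: 0.0
```

```bash
python3 - <<'E'
from h import *
np.set_printoptions(precision=4,suppress=True)
s=snap('scene'); d=snap('side')
px=np.array([[560,127],[676,160],[615,270],[497,235]],float)
w=back('side',np.c_[350+(px[:,0]-400)/4,130+px[:,1]/4],.024)
l=(w-PC)@RP; print('local',l,l.mean(0))
L=np.array([[a,b,.024] for a,b in((.032,-.05),(-.032,-.05),(-.032,.05),(.032,.05))])+[.001,0,0]
o=[]
for c,im,x0,y0 in (('scene',s,150,130),('side',d,350,130)):
    e=cv2.resize(im[y0:y0+75,x0:x0+100],(400,300),interpolation=cv2.INTER_CUBIC)
    q=((proj(c,PC+L@RP.T)-[x0,y0]+.5)*4).round().astype(np.int32)
    print(c,q.tolist()); cv2.polylines(e,[q],True,(255,0,0),1); o.append(e)
cv2.imwrite('pics/fin.png',cv2.convertScaleAbs(cv2.cvtColor(np.hstack(o),cv2.COLOR_RGB2BGR),alpha=1.5))
for n in('tube_rack','canister','cup','cap_ring'):
    for x in manip.find_in('side',n)[:1]: print(n,toworld('side',x['point']))
st=manip.read_state();print(st['wrist_force'],st['grasp_force'])
E
```

```text
local [[ 0.0321 -0.0463  0.024 ]
 [-0.0323 -0.0492  0.024 ]
 [-0.0336  0.0526  0.024 ]
 [ 0.0279  0.0562  0.024 ]] [-0.0015  0.0033  0.024 ]
scene [[155, 161], [200, 101], [340, 130], [300, 193]]
side [[163, 125], [276, 161], [214, 267], [94, 227]]
tube_rack [0.758  0.0443 0.0522]
canister [0.7154 0.2039 0.0661]
cup [0.5562 0.398  0.0389]
[0.9263 0.0498 0.6169] 0.0
```

View pics/fin.png

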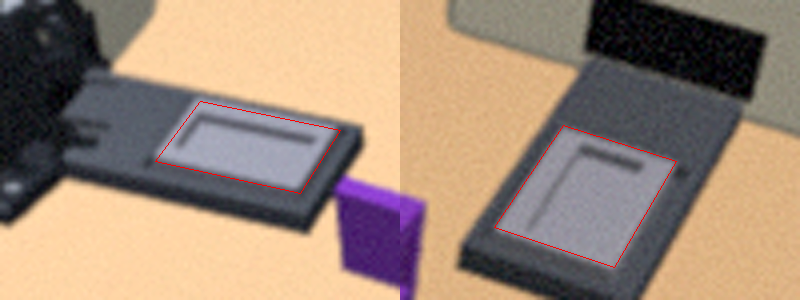

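The flat-tray outline matches the tray in both views to within about 1 px. The canister, cup and tube rack have not moved; the cap ring was not found in this last look. The gripper is clear, so I hand in.

```bash
python3 -c "
from bench import manip; print(manip.close_job())"
```

```text
the job is handed in; nothing more can be done
None
```

The grey tray was laid hollow side up in the analyser's pocket, flat and about centred in both camera views, and the job is handed in; the tube rack, canister and cup did not move, but the cap ring was not re-detected in the final check, and no verdict came back.

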